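# Stand a lying pedestal up on its foot and clamp it for spraying

### The arm

A 6-joint arm with a two-finger parallel gripper is mounted at the origin on the work surface. World frame = base frame: x ahead of the robot, y to its left, z up, the work surface at z = 0. Lengths are in m, angles in rad, forces in N, time in s.
With the tool pointing down it reaches from about 0.425 to 0.925 m from the base axis. Payload 12.5 kg.
Tool frame: the origin (TCP) lies between the finger pads; the fingertips stand 8 mm ahead of it and the grasp point (between the pads) lies 11 mm behind it; x points along the fingers, y is the direction in which the jaws open and shut, and the axes are right-handed (so a half turn about x gives the same grasp; the last joint's range is limited). The gripper opens to 85 mm and grips with 20 to 120 N. Pads are 22 mm wide; open, the fingers measure 114 mm over their backs; the gripper's body (76 mm by 85 mm) begins 54 mm behind the grasp point. The pads swing forward as they close: fully open they stand 13 mm farther back than shut.
Start: joints at [-1.409, 0.491, 1.559, -0, 1.092, -0.106], TCP at [0.165, -0.603, 0.239] pointing down, gripper open.
Joint ranges: [-3.1, 3.1], [-0.84, 2.19], [0.05, 2.79], [-1.13, 4.28], [0.06, 2.93], [-2.69, 2.69]. Speed limits (rad/s): [2.22, 2.22, 2.79, 3.14, 3.14, 3.14].

### API

Orientations are given as [roll, pitch, yaw] about the fixed x, y, z axes, in that order (R = Rz(yaw) Ry(pitch) Rx(roll)).
In Python, from bench import manip gives the robot as it stands.
- The arm moves only by the shell command python3 -m creep 'ROWS' [FORCE]. ROWS is JSON, a list that holds one entry, the list of rows, each a list of 7 numbers: the finger opening in cm, from 0 to 8.54, then the shift along the world's x, y, z in cm, then the turn, a rotation vector about the world's x, y, z in rad. In form: [[[gripper, tx, ty, tz, ax, ay, az], ...]]. A call has exactly 8 rows; each row is the pose to reach, as a shift and turn from the pose measured when the call began; what a row does not reach only later rows make up. A row lasts 1/8 s, in which the tool goes at most 62.5 mm and 10.7 degrees, less where a joint would pass 70% of its speed; a pose out of reach is approached as far as the arm can. A call with a gripper value outside its range is refused whole. The fingers move at their own pace and stop on an object; FORCE is the grip in N (left out, the last holds). Time passes only in rows, so rows that repeat a pose let the fingers close, or fill a call up. It gives the time, the measured TCP pose, the force and the opening at its end, in the units of the state.
- manip.get_obs(): the state, without advancing time (a new reading comes with each control period).
- manip.grab_frame(name): name is "scene" or "top" or "wrist"; returns the picture (480x640x3 uint8, red, green, blue); there is no depth.
- manip.camera_info(name): a dict with "mtx" (3x3 intrinsics, pixels), "R" (3x3) and "t" (3): a world point X has camera coordinates R X + t; the wrist camera has in their place "hand_eye" (4x4, takes a point from camera to tool coordinates, whose origin is the TCP and whose axes are the tool frame's). Camera axes: x right, y down, z forward; pixel columns grow to the right and rows downward; lengths in m; the calibration is good to about 2 mm. A picture is of the moment at which its call begins: read the wrist's pose just before it. camera_info takes no time and is no camera call.
- manip.close_job(): hands the job in, once; it reports no verdict.
Trained networks look in the newest picture that a camera, given by its name, has taken for a name from the list of things; names that differ only in an ending like _2 or _b are one class to them, and where a whole thing is asked for, a point or a joint stands for the part that bears it (a point fixed in the world has none). Each returns a list of dicts, best first, with "p" (0 to 1); they miss things now and then, are a little off and sometimes report something else, mostly with a low value. They report only what shows in the picture. A call takes as long as a camera call. They do not tell look-alikes from the thing itself.
- manip.find_in(target, camera): "position" ([x, y, z] in m, in the coordinates of the camera as it stood for that picture, good to about 4 mm: the middle of the surface that is visible of it).
- manip.silhouettes(target, camera): "pixels" (480x640 bool, what is visible of it).
The state is a dict: "time_s": time; "qpos": joint angles; "qvel": joint speeds; "joint_efforts": joint torques, N m; "position": TCP position; "tool_rot": TCP orientation; "force": force on the tool from outside, world axes, zero at the start; "ft_torque": the same for the moment, N m; "grip_width": finger opening in m.
Only numpy, scipy, OpenCV 4.12 (cv2) and the standard library are available. Lean on these libraries where they do the work, as an engineer would, in place of code of your own. Each camera call takes 0.05 s, during which the arm holds its last target. There are 200 camera calls.

### The job

Raise the lying pedestal upright by tipping it up over the edge of its square foot plate, keeping that edge down on the holding board, and set it on its foot gently rather than letting it fall. Then slide the jaw up until the foot plate is held snugly between jaw and fence, let go, and leave the tape roll, sanding block and cup where they are.

Things in the scene. Friction and masses are not known exactly. Their poses are not given: they have to be found in the camera images.
- pedestal: Loose grey-primed steel pedestal, 200 mm long, 0.64 to 0.94 kg: square foot plate 90 x 90 x 8 mm, round shaft 30 mm thick, round top flange 84 mm wide, 8 mm thick, from 192 to 200 mm; all on one axis. Origin: centre of the foot plate's underside; z along the shaft to the top flange, x and y square to the plate's sides. Centre of mass about 70 mm along z. Both ends are too wide to grip.
- shaft_mid (a point): Point on the pedestal's shaft axis, 70 mm from the underside of the foot: a good place to grip and raise it by; a gripper leaning far along the shaft needs room for its body under the top flange. The pedestal starts lying in the holder with its -x side up, the foot plate standing on its +x edge (the heel) and the shaft propped, rising about 14 degrees towards the top flange.
- heel (a point): Middle of the heel: the foot plate's underside edge at the pedestal's x = +45 mm, on which it rests while lying and over which it tips up. It starts on the board, 0 to 6 mm on the -x side of the holder's origin. Tipped up, the foot plate comes down on the holder's -x side of the heel, between fence and jaw.
- holder: Fixed plywood holding board, 450 x 150 mm (x from -250 to +200 mm), 18 mm thick, flat on the table. Origin: at table height, on the board's long centre line; x along the board the way the lying shaft points; z up. Near x = +149 mm a round steel crossbar with short posts 35 mm either side of the centre line (tops 92 mm above the table) props the lying shaft.
- fence (a point): Middle of the fence's face, where it meets the board (holder x = +10 mm, 18 mm above the table). The fence is a low steel bar fixed across the board, 130 mm wide, 18 mm thick, 14 mm high; the face looks to the jaw. The foot plate's heel side ends up against it.
- jaw (a joint): Travel in m (0 to 0.115) of the sliding steel jaw along the holder's +x, towards the fence; starts between 0 and 0.04. Its flat face, 100 mm wide, 1 to 27 mm above the board, is at holder x = -165 mm + travel; at 0.085 the gap to the fence equals the foot plate's 90 mm. About 4 N of friction; stays where it is left; pushes the standing pedestal along.
- jaw_grip (a point): Point to grip on the jaw's upright steel fin: 78 mm above the table, 45 mm behind the jaw's face. The fin is 12 mm thick across the board, 26 mm long along it, its top 95 mm and its foot 33 mm above the table. With the jaw home the pedestal's top flange comes within 48 mm (level) of the fin's middle, so the gripper must lean back towards the holder's -x.
- tape_roll: Bystander: roll of masking tape lying flat, 100 mm diameter, 24 mm high, on the robot's side of the board. Origin: centre of its underside.
- sanding_block: Bystander: cork sanding block 100 x 50 x 30 mm, beyond the board. Origin: centre of its underside.
- mixing_cup: Bystander: white plastic cup, 76 mm wide, 85 mm high, beyond the board. Origin: centre of its underside.
There are look-alikes about, which are no part of the job. What is shaped like the pedestal but blue is not meant.

How it is judged:
On the way, in this order (a step that is already met when the one before it is completed fails the run):
1. the pedestal stands upright on its foot plate on the board, between fence and jaw (angle between pedestal's own z axis and vertical below 0.06 rad and z of pedestal in the frame of holder below 0.0215 m and x of pedestal in the frame of holder between -0.11 and -0.025 m), for 0.2 s.
2. the jaw is slid up so that the foot plate is snug between jaw and fence (angle between pedestal's own z axis and vertical below 0.06 rad and z of pedestal in the frame of holder below 0.0215 m and y of pedestal in the frame of holder between -0.03 and 0.03 m and value of joint jaw between 0.0815 and 0.09 m and x of pedestal in the frame of holder above -0.04 m), for 0.2 s.
At the end, for the whole second after the job is handed in: The pedestal stands still and upright (within 3.4 degrees), foot plate flat on the board, within 30 mm of the board's centre line and within 5 mm of the fence; the jaw is up against it (gap between jaw and fence 93.5 mm or less); nothing is held (all of step 2 and linear speed of pedestal below 0.02 m/s and angular speed of pedestal below 0.2 rad/s); the robot touches nothing.
It fails at once if the heel is lifted more than 25 mm clear of the board (carried instead of tipped up) (height (world z) of heel above 0.043 m).
It fails at once if the pedestal is dropped or knocked over (turns faster than 3 rad/s) (angular speed of pedestal above 3 rad/s).
It fails at once if the tape roll, sanding block or cup is moved more than 30 mm (distance of any of tape_roll, sanding_block, mixing_cup from where it was at the start of the episode above 0.03 m).
It also fails if it takes over 48 s, if anything falls off the work surface, if the arm or the gripper's body presses on something with over 40 N, if the wrist force passes 120 N, or if a joint passes its speed limit or range.

## Working session

There is one attempt and no reset: what is moved stays moved. The work goes in short steps, Python scripts to look and compute and a shell command to move; the robot and the scene stay as the last step left them, time stands still between calls to the robot, and variables do not carry over. Pictures are saved under pics/ and viewed, about 8 in all and at most 12, crops included, and the job is handed in when it is done.

```bash
mkdir -p pics; ls; cat > h.py <<'E'
from bench import manip
import numpy as np, cv2
from scipy.spatial.transform import Rotation as Ro
def snap(cam,fn=None):
    o=manip.get_obs(); im=manip.grab_frame(cam)
    if fn: cv2.imwrite('pics/'+fn,im[:,:,::-1])
    return o,im
def ext(cam,o=None):
    c=manip.camera_info(cam); K=np.array(c['mtx'])
    if cam=='wrist':
        T=np.eye(4);T[:3,:3]=Ro.from_euler('xyz',o['tool_rot']).as_matrix();T[:3,3]=o['position']
        W=np.linalg.inv(T@np.array(c['hand_eye'])); return K,W[:3,:3],W[:3,3]
    return K,np.array(c['R']),np.array(c['t'])
def world(p,R,t): return R.T@(np.array(p)-t)
def proj(X,K,R,t):
    X=np.atleast_2d(X)@R.T+t; u=X@K.T; return u[:,:2]/u[:,2:]
def unproj(uv,z,K,R,t):
    d=R.T@np.linalg.inv(K)@np.array([uv[0],uv[1],1.]); c=-R.T@t; return c+d*(z-c[2])/d[2]
E
python3 - <<'E'
from h import *
print(manip.get_obs())
ims=[]
for cam in ['scene','top']:
    o,im=snap(cam,cam+'0.png'); K,R,t=ext(cam); print(cam,'campos',-R.T@t)
    ims.append(im)
    for n in ['pedestal','shaft_mid','heel','fence','holder','jaw','jaw_grip','tape_roll','sanding_block','mixing_cup']:
        try:
            for d in manip.find_in(n,cam):
                X=world(d['position'],R,t); print(n,round(d['p'],2),X.round(3),proj(X,K,R,t).round(0))
        except Exception as e: print(n,e)
E
```

```text
pics
{'time_s': 0.0, 'qpos': array([-1.40860844e+00,  4.91545564e-01,  1.55949752e+00,  4.42249952e-06,
        1.09166919e+00, -1.05610813e-01]), 'qvel': array([-0.00018673,  0.00041504, -0.00151525, -0.00011838, -0.0015315 ,
       -0.00029898]), 'joint_efforts': array([ 2.52409096e-03, -6.18426704e+01, -2.61592662e+01, -4.48616129e-05,
        3.96134594e-03, -2.33749063e-05]), 'position': array([ 0.1653594 , -0.60248731,  0.23871987]), 'tool_rot': array([-1.67991031,  1.5696767 ,  1.729479  ]), 'force': array([-0.38309279, -0.19582794, -0.80742593]), 'ft_torque': array([ 0.03299418,  0.00589296, -0.03779637]), 'grip_width': 0.08529782621952596}
scene campos [ 0.90881    -0.4129791   0.62949538]
pedestal 0.63 [ 0.521 -0.016  0.093] [[298. 266.]]
pedestal 0.61 [ 0.271 -0.266  0.055] [[ 93. 291.]]
pedestal 0.55 [0.258 0.247 0.053] [[293. 170.]]
pedestal 0.33 [0.7   0.025 0.054] [[396. 322.]]
pedestal 0.3 [ 0.648 -0.109  0.033] [[317. 364.]]
shaft_mid 0.92 [ 0.518 -0.015  0.091] [[297. 266.]]
shaft_mid 0.7 [ 0.276 -0.26   0.056] [[ 97. 290.]]
shaft_mid 0.57 [0.261 0.246 0.055] [[293.
[... 694 characters left out ...]
001  0.096] [[349. 236.]]
pedestal 0.2 [0.544 0.109 0.02 ] [[297. 223.]]
shaft_mid 0.88 [ 0.51  -0.006  0.1  ] [[352. 236.]]
shaft_mid 0.77 [0.258 0.258 0.06 ] [[227. 357.]]
shaft_mid 0.7 [ 0.271 -0.253  0.056] [[468. 348.]]
heel 0.97 [ 0.515 -0.008  0.098] [[352. 233.]]
heel 0.83 [0.262 0.261 0.056] [[226. 354.]]
heel 0.8 [ 0.271 -0.249  0.061] [[467. 349.]]
fence 0.57 [0.543 0.111 0.012] [[297. 224.]]
holder 0.67 [0.545 0.111 0.021] [[297. 223.]]
jaw 0.57 [0.575 0.213 0.044] [[249. 208.]]
jaw_grip 0.85 [0.575 0.217 0.041] [[248. 208.]]
tape_roll 0.8 [ 0.353 -0.026  0.021] [[359. 309.]]
sanding_block 0.88 [ 0.638 -0.101  0.029] [[392. 180.]]
mixing_cup 0.83 [0.707 0.032 0.035] [[332. 149.]]
```

View pics/scene0.png

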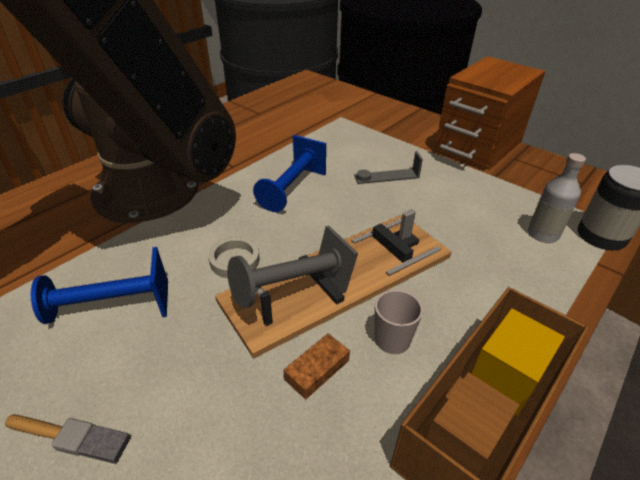

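View pics/top0.png

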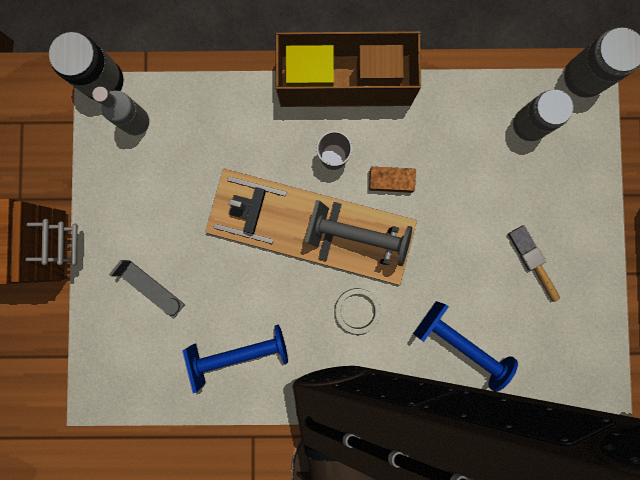

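Candidates shaped like the pedestal: grey one at scene (297,265) / top (352,236); blue ones at scene (100,290), top (467,346), and scene (293,170), top (226,357). The grey one lies in the holder with its shaft propped, so that is the one meant. The jaw is at top (250,208), the tape roll at (357,311), the block at (392,180) and the cup at (333,150).

```bash
cat >> h.py <<'E'
def hold(p): # x,y,yaw -> fn holder->world
    c,s=np.cos(p[2]),np.sin(p[2]); Rz=np.array([[c,-s,0],[s,c,0],[0,0,1]])
    return lambda X: np.atleast_2d(X)@Rz.T+np.array([p[0],p[1],0])
E
python3 - <<'E'
from h import *
import json
im=cv2.imread('pics/top0.png'); K,R,t=ext('top')
hsv=cv2.cvtColor(im,cv2.COLOR_BGR2HSV); m=((hsv[...,1]>85)&(hsv[...,2]>90)&(hsv[...,0]<25)).astype(np.uint8)
roi=np.zeros_like(m); cv2.fillPoly(roi,[np.array([[215,160],[360,195],[425,212],[410,295],[198,240]])],1); m&=roi
m=cv2.morphologyEx(m,cv2.MORPH_OPEN,np.ones((3,3)))
ys,xs=np.nonzero(m); pw=np.array([unproj((x,y),.018,K,R,t)[:2] for x,y in zip(xs,ys)],np.float32)
(c,s,a)=cv2.minAreaRect(pw); box=cv2.boxPoints((c,s,a)); print(c,s,a); print(box)
e=max([box[1]-box[0],box[2]-box[1]],key=np.linalg.norm)
yaw=np.arctan2(e[1],e[0]); 
if e[1]>0: yaw-=np.pi
u=np.array([np.cos(yaw),np.sin(yaw)]); o=np.array(c)+.025*u
print('holder',o,yaw); P=[*map(float,o),float(yaw)]
json.dump(P,open('holder.json','w'))
H=hold(P)
big=[]
for cam,(x0,y0,w,h) in {'top':(195,150,240,150),'scene':(200,190,270,170)}.items():
    img=cv2.imread(f'pics/{cam}0.png'); f=3; crop=cv2.resize(img[y0:y0+h,x0:x0+w],(800,int(800*h/w)),interpolation=cv2.INTER_CUBIC); f=800/w
    K,R,t=ext(cam)
    def L(pts,col):
        q=((proj(H(np.array(pts,float)),K,R,t)-[x0,y0]+.5)*f).astype(int); cv2.polylines(crop,[q],False,col,1)
    L([[-.25,-.075,.018],[.2,-.075,.018],[.2,.075,.018],[-.25,.075,.018],[-.25,-.075,.018]],(0,255,0))
    L([[.01,-.065,.032],[.028,-.065,.032],[.028,.065,.032],[.01,.065,.032],[.01,-.065,.032]],(0,0,255))
    for T in (0,.04): L([[-.165+T,-.05,.045],[-.165+T,.05,.045]],(255,255,0))
    a=np.deg2rad(14); ax=np.array([np.cos(a),0,np.sin(a)]); up=np.array([-np.sin(a),0,np.cos(a)]); heel=np.array([-.003,0,.018]); og=heel+.045*up
    L([og,og+.2*ax],(255,0,255)); L([heel+[0,-.045,0],heel+.09*up+[0,-.045,0],heel+.09*up+[0,.045,0],heel+[0,.045,0]],(255,0,255))
    big.append(crop)
cv2.imwrite('pics/ov.png',cv2.resize(np.vstack(big),(480,600))) if 0 else [cv2.imwrite(f'pics/ov{i}.png',b) for i,b in enumerate(big)]
o=np.vstack(big); print(o.shape); cv2.imwrite('pics/ov.png',cv2.resize(o,None,fx=600/o.shape[0],fy=600/o.shape[0],interpolation=cv2.INTER_AREA))
E
```

```text
(0.537477970123291, 0.08041839301586151) (0.4486447274684906, 0.14922592043876648) 74.47296142578125
[[ 0.4055385  -0.11574378]
 [ 0.5493183  -0.15569052]
 [ 0.66941744  0.27658057]
 [ 0.5256376   0.3165273 ]]
holder [0.53078564 0.05633079] -1.8417944
(1003, 800, 3)
```

View pics/ov.png

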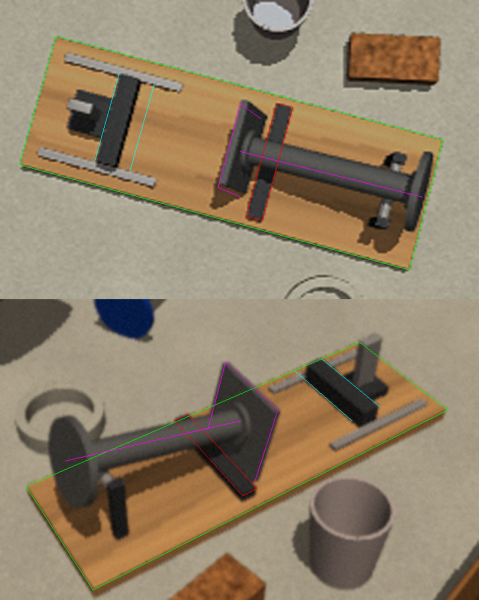

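The crop confirms the grey pedestal, and the overlaid model fits both views (board outline, fence, foot plate, shaft). Next I work out the tool poses.

```bash
cat >> h.py <<'E'
import json
P=json.load(open('holder.json')); H=hold(P)
def toolR(a,flip=1):
    """tool in holder xz plane; a = angle of pointing dir: 0 = +x holder, -90deg = down"""
    x=np.array([np.cos(a),0,np.sin(a)]); y=np.array([0,flip,0.]); z=np.cross(x,y)
    Rz=Ro.from_euler('z',P[2]).as_matrix(); return Rz@np.array([x,y,z]).T
def delta(o,tcp,Rt):
    R0=Ro.from_euler('xyz',o['tool_rot']).as_matrix()
    return ((tcp-o['position'])*100).round(2), Ro.from_matrix(Rt@R0.T).as_rotvec().round(3)
def ped(th,heel=np.array([-.003,0,.018]),s=.07): # shaft axis elevation th, point s along
    ax=np.array([np.cos(th),0,np.sin(th)]); up=np.array([-np.sin(th),0,np.cos(th)]); return heel+.045*up+s*ax
def grasp_tcp(pt,a,back=0.): # holder point -> TCP world
    d=np.array([np.cos(a),0,np.sin(a)]); return H(pt+d*(.011-back))[0]
E
python3 - <<'E'
from h import *
o=manip.get_obs(); D=np.deg2rad
print(Ro.from_euler('xyz',o['tool_rot']).as_matrix().round(2))
for b in (40,):
  a=D(14-90-b)
  for f in (1,-1):
    print(b,f,'pre',delta(o,grasp_tcp(ped(D(14)),a,.12),toolR(a,f)), grasp_tcp(ped(D(14)),a,.12))
    print('end',delta(o,grasp_tcp(ped(D(90)),D(-b)),toolR(D(-b),f)),grasp_tcp(ped(D(90)),D(-b)))
    print('down',delta(o,grasp_tcp(ped(D(14)),D(-90),.12),toolR(D(-90),f)))
E
```

```text
[[ 0.    0.26 -0.96]
 [-0.   -0.96 -0.26]
 [-1.    0.   -0.  ]]
40 1 pre (array([33.81, 56.1 , -6.28]), array([ 0.335, -0.336,  1.014])) [ 0.50353001 -0.04177     0.17656639]
end (array([ 37.6 ,  69.72, -15.84]), array([-0.643,  0.645,  0.963])) [0.5413792  0.09446003 0.08092934]
down (array([35.09, 60.7 , -5.17]), array([0.   , 0.   , 1.032]))
40 -1 pre (array([33.81, 56.1 , -6.28]), array([ 0.389,  0.387, -2.067])) [ 0.50353001 -0.04177     0.17656639]
end (array([ 37.6 ,  69.72, -15.84]), array([-0.741, -0.739, -1.952])) [0.5413792  0.09446003 0.08092934]
down (array([35.09, 60.7 , -5.17]), array([ 0.  , -0.  , -2.11]))
```

```bash
python3 -m creep '[[[8.5,4,4,1,0,0,0.1],[8.5,8,8,2,0,0,0.23],[8.5,12,12,3,0,0,0.36],[8.5,16,17,4,0,0,0.5],[8.5,20,22,5,0,0,0.63],[8.5,23,27,5,0,0,0.76],[8.5,26,32,5,0,0,0.9],[8.5,29,37,5,0,0,1.03]]]' 60; python3 - <<'E'
from h import *
D=np.deg2rad
o=manip.get_obs(); a=D(-116); print(o['qpos'].round(2),delta(o,grasp_tcp(ped(D(14)),a,.12),toolR(a)))
E
```

```text
time_s: 2.1
position: [0.4562, -0.231, 0.2896]
tool_rot: [1.278, 1.57, -0.562]
force: [0.5, -1.7, 0.0]
grip_width: 0.0846
[-0.6   0.28  1.76  0.    1.1  -0.33] (array([  4.74,  18.92, -11.3 ]), array([ 0.438, -0.12 , -0.002]))
```

```bash
python3 -m creep '[[[8.5,1,5,-1,0.1,-0.03,0],[8.5,2.5,10,-2,0.21,-0.06,0],[8.5,3.5,14,-4,0.32,-0.09,0],[8.5,4.7,18.9,-6.3,0.44,-0.12,0],[8.5,4.7,18.9,-9,0.44,-0.12,0],[8.5,4.7,18.9,-11.3,0.44,-0.12,0],[8.5,4.7,18.9,-11.3,0.44,-0.12,0],[8.5,4.7,18.9,-11.3,0.44,-0.12,0]]]' 60; python3 - <<'E'
from h import *
D=np.deg2rad
o,im=snap('wrist'); a=D(-116); print(o['qpos'].round(2),'pre err',delta(o,grasp_tcp(ped(D(14)),a,.12),toolR(a)))
print('grasp',delta(o,grasp_tcp(ped(D(14)),a,0),toolR(a)))
K,R,t=ext('wrist',o)
im=im[:,:,::-1].copy()
h=np.array([-.003,0,.018])
for s0,s1,w in((.008,.192,.015),):
  for sg in(-1,1):
    q=proj(H(np.array([ped(D(14),h,s)+[0,sg*w,0] for s in(s0,s1)])),K,R,t).astype(int); cv2.polylines(im,[q],False,(255,0,255),1)
for n in('pedestal','shaft_mid'):
  for d in manip.find_in(n,'wrist'): 
    X=world(d['position'],R,t); Rz=Ro.from_euler('z',P[2]).as_matrix(); print(n,d['p'],(Rz.T@(X-[P[0],P[1],0])).round(4))
q=proj(H(np.array([[.01,-.065,.032],[.028,-.065,.032],[.028,.065,.032],[.01,.065,.032],[.01,-.065,.032]])),K,R,t).astype(int); cv2.polylines(im,[q],False,(0,0,255),1)
cv2.imwrite('pics/w1.png',im)
E
```

```text
time_s: 3.1
position: [0.5035, -0.0421, 0.1774]
tool_rot: [3.14, 1.115, 1.301]
force: [-0.7, -0.3, -0.5]
grip_width: 0.0853
[-0.43  0.43  1.96  0.58  0.92 -0.56] pre err (array([ 0.  ,  0.04, -0.08]), array([-0.002,  0.001, -0.002]))
grasp (array([  1.41,   5.11, -10.87]), array([-0.002,  0.001, -0.002]))
pedestal 0.93 [ 0.0319 -0.0014  0.0971]
pedestal 0.6 [-0.0244 -0.2651  0.0451]
shaft_mid 0.96 [-0.0233 -0.2671  0.0444]
shaft_mid 0.75 [ 0.0267 -0.0066  0.0968]
shaft_mid 0.56 [0.013  0.0115 0.0182]
```

View pics/w1.png

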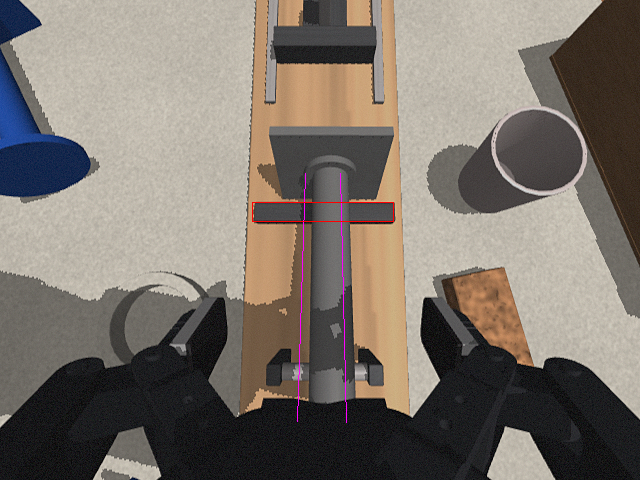

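The view shows the shaft centred at pixel column 332, against 324 predicted, so the pedestal sits about 5.5 mm to holder +y. The fence matches. I correct for that and grip.

```bash
python3 -m creep '[[[8.5,1,1.2,-2.7,0,0,0],[8.5,1.4,2.5,-5.4,0,0,0],[8.5,1.7,3.7,-8,0,0,0],[8.5,1.95,4.95,-10.8,0,0,0],[8.5,1.95,4.95,-10.8,0,0,0],[2,1.95,4.95,-10.8,0,0,0],[2,1.95,4.95,-10.8,0,0,0],[2,1.95,4.95,-10.8,0,0,0]]]' 60
python3 -m creep '[[[2,0,0,0,0,0,0],[2,0,0,0,0,0,0],[2,0,0,0,0,0,0],[2,0,0,0,0,0,0],[2,0,0,0,0,0,0],[2,0,0,0,0,0,0],[2,0,0,0,0,0,0],[2,0,0,0,0,0,0]]]' 80;python3 - <<'E'
from h import *
D=np.deg2rad
o,im=snap('wrist','w2.png'); print(o['qpos'].round(2),o['force'])
R0=Ro.from_euler('xyz',o['tool_rot']).as_matrix(); print((Ro.from_euler('z',P[2]).as_matrix().T@R0).round(3))
for th in (20,26,32,40,50,60,70,80,90):
    a=D(th-130); 
    print(th,delta(o,o['position']+grasp_tcp(ped(D(th)),a)-grasp_tcp(ped(D(14)),D(-116)),toolR(a)))
E
```

```text
time_s: 4.25
position: [0.5233, 0.0069, 0.0703]
tool_rot: [3.136, 1.115, 1.296]
force: [0.5, -0.0, 0.2]
grip_width: 0.0314
time_s: 5.25
position: [0.5233, 0.0069, 0.0705]
tool_rot: [3.135, 1.115, 1.295]
force: [-1.4, -1.3, 5.6]
grip_width: 0.0279
[-0.33  0.62  2.02  0.78  0.68 -0.72] [-1.42517422 -1.32444624  5.60357024]
[[-0.44  -0.002  0.898]
 [ 0.002  1.     0.003]
 [-0.898  0.003 -0.44 ]]
20 (array([0.15, 0.54, 0.52]), array([-0.102,  0.031, -0.002]))
26 (array([0.31, 1.13, 0.97]), array([-0.203,  0.059, -0.002]))
32 (array([0.49, 1.76, 1.37]), array([-0.304,  0.087, -0.002]))
40 (array([0.74, 2.65, 1.78]), array([-0.438,  0.124, -0.002]))
50 (array([1.06, 3.83, 2.1 ]), array([-0.607,  0.171, -0.003]))
60 (array([1.4 , 5.05, 2.21]), array([-0.775,  0.217, -0.003]))
70 (array([1.74, 6.27, 2.09]), array([-0.943,  0.264, -0.003]))
80 (array([2.07, 7.45, 1.76]), array([-1.111,  0.31 , -0.003]))
90 (array([2.38, 8.55, 1.22]), array([-1.279,  0.357, -0.003]))
```

View pics/w2.png

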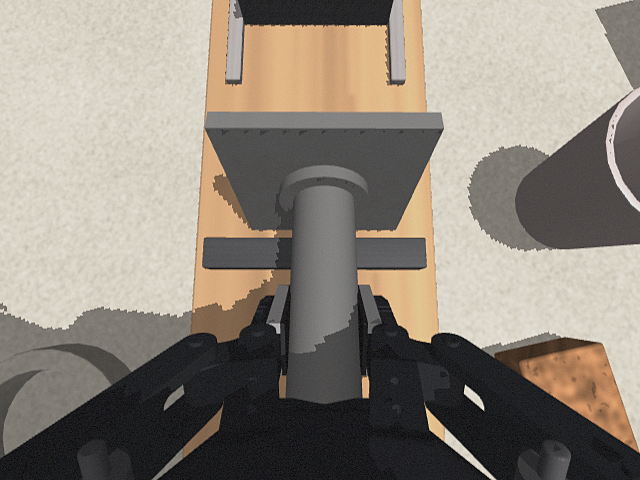

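Gripped, with the shaft between the pads at columns 293–355. I tip it up in steps about the heel.

```bash
python3 -m creep '[[[2,0.1,0.3,0.4,-0.06,0.018,0],[2,0.18,0.66,0.7,-0.12,0.036,0],[2,0.31,1.13,1.05,-0.203,0.059,0],[2,0.4,1.45,1.27,-0.254,0.073,0],[2,0.49,1.76,1.45,-0.304,0.087,0],[2,0.62,2.2,1.68,-0.37,0.106,0],[2,0.74,2.65,1.86,-0.438,0.124,0],[2,0.74,2.65,1.86,-0.438,0.124,0]]]' 80;python3 - <<'E'
from h import *
D=np.deg2rad
o,im=snap('wrist','w3.png'); print(o['qpos'].round(2),o['force'],o['ft_torque'])
R0=Ro.from_euler('xyz',o['tool_rot']).as_matrix(); a=np.degrees(np.arctan2(*(Ro.from_euler('z',P[2]).as_matrix().T@R0[:,0])[[2,0]]));print(a)
for th in (45,50,55,60,65,70,75,80,85,90):
    b=D(th-130); 
    print(th,delta(o,o['position']+grasp_tcp(ped(D(th)),b)-grasp_tcp(ped(D(40)),D(-90)),toolR(b)))
o,im=snap('scene','s3.png'); cv2.imwrite('pics/s3c.png',cv2.resize(im[170:360,190:470,::-1],None,fx=2.2,fy=2.2))
E
```

```text
time_s: 6.3
position: [0.531, 0.034, 0.0893]
tool_rot: [2.122, 1.57, 0.285]
force: [-1.0, -3.7, 4.5]
grip_width: 0.0277
[-0.06  0.57  1.93  0.    0.64  0.21] [-1.01549941 -3.69653827  4.47186264] [-0.58009892  0.03468613 -0.1299281 ]
-90.014453049559
45 (array([0.16, 0.58, 0.19]), array([-0.084,  0.024, -0.004]))
50 (array([0.33, 1.18, 0.32]), array([-0.168,  0.047, -0.004]))
55 (array([0.5 , 1.79, 0.41]), array([-0.253,  0.07 , -0.004]))
60 (array([0.67, 2.4 , 0.43]), array([-0.337,  0.093, -0.004]))
65 (array([0.84, 3.01, 0.4 ]), array([-0.421,  0.116, -0.004]))
70 (array([1.  , 3.62, 0.32]), array([-0.505,  0.14 , -0.004]))
75 (array([1.17, 4.21, 0.18]), array([-0.589,  0.163, -0.004]))
80 (array([ 1.33,  4.8 , -0.01]), array([-0.673,  0.186, -0.004]))
85 (array([ 1.49,  5.36, -0.26]), array([-0.757,  0.209, -0.004]))
90 (array([ 1.64,  5.9 , -0.55]), array([-0.841,  0.232, -0.004]))
```

View pics/s3c.png

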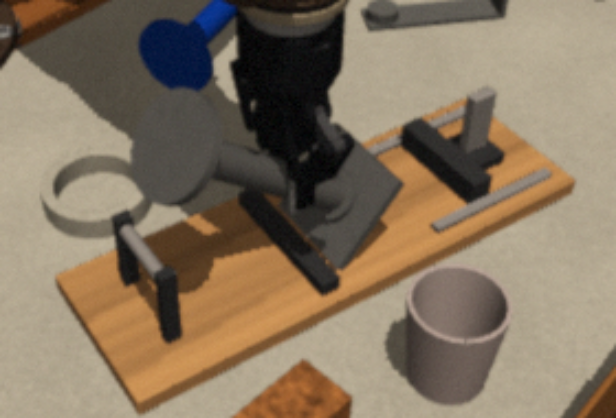

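The shaft is at about 40° with the heel still on the board. Continuing to 70°.

```bash
python3 -m creep '[[[2,0.16,0.58,0.27,-0.084,0.024,0],[2,0.33,1.18,0.42,-0.168,0.047,0],[2,0.5,1.79,0.52,-0.253,0.07,0],[2,0.59,2.1,0.53,-0.295,0.082,0],[2,0.67,2.4,0.55,-0.337,0.093,0],[2,0.84,3.01,0.52,-0.421,0.116,0],[2,1,3.62,0.43,-0.505,0.14,0],[2,1,3.62,0.43,-0.505,0.14,0]]]' 80;python3 - <<'E'
from h import *
D=np.deg2rad
o,im=snap('wrist','w4.png'); print(o['qpos'].round(2),o['force'],o['ft_torque'])
R0=Ro.from_euler('xyz',o['tool_rot']).as_matrix(); a=np.degrees(np.arctan2(*(Ro.from_euler('z',P[2]).as_matrix().T@R0[:,0])[[2,0]]));print(a)
for th in (75,80,85,88,90,92):
    b=D(th-130); 
    print(th,delta(o,o['position']+grasp_tcp(ped(D(th)),b)-grasp_tcp(ped(D(70)),D(-60)),toolR(b)))
o,im=snap('scene','s4.png'); cv2.imwrite('pics/s4c.png',cv2.resize(im[150:340,190:470,::-1],None,fx=2.2,fy=2.2))
E
```

```text
time_s: 7.4
position: [0.541, 0.0702, 0.0929]
tool_rot: [-0.005, 1.048, -1.843]
force: [1.0, 0.5, 3.5]
grip_width: 0.0282
[ 0.21  0.69  1.76 -0.54  1.02  0.84] [0.97350193 0.49203833 3.46592973] [-0.25113992 -0.32788359  0.05877515]
-60.06644015133333
75 (array([ 0.17,  0.6 , -0.14]), array([-0.086,  0.021, -0.003]))
80 (array([ 0.33,  1.18, -0.33]), array([-0.17 ,  0.044, -0.003]))
85 (array([ 0.48,  1.74, -0.58]), array([-0.254,  0.067, -0.003]))
88 (array([ 0.58,  2.07, -0.75]), array([-0.305,  0.081, -0.003]))
90 (array([ 0.64,  2.29, -0.87]), array([-0.338,  0.091, -0.003]))
92 (array([ 0.69,  2.5 , -1.  ]), array([-0.372,  0.1  , -0.003]))
```

View pics/s4c.png

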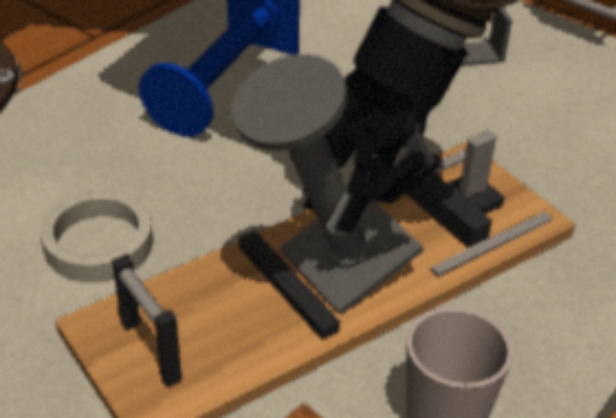

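```bash
python3 -m creep '[[[2,0.09,0.3,-0.05,-0.043,0.011,0],[2,0.17,0.6,-0.11,-0.086,0.021,0],[2,0.25,0.9,-0.2,-0.128,0.033,0],[2,0.33,1.18,-0.3,-0.17,0.044,0],[2,0.4,1.46,-0.43,-0.212,0.055,0],[2,0.48,1.74,-0.55,-0.254,0.067,0],[2,0.55,1.95,-0.67,-0.288,0.076,0],[2,0.58,2.07,-0.72,-0.305,0.081,0]]]' 80;python3 - <<'E'
from h import *
D=np.deg2rad
o,im=snap('wrist','w5.png'); print(o['qpos'].round(2),o['force'],o['ft_torque'])
R0=Ro.from_euler('xyz',o['tool_rot']).as_matrix(); a=np.degrees(np.arctan2(*(Ro.from_euler('z',P[2]).as_matrix().T@R0[:,0])[[2,0]]));print(a)
for th in (88,89,90,91,92):
    b=D(th-130); 
    print(th,delta(o,o['position']+grasp_tcp(ped(D(th)),b)-grasp_tcp(ped(D(88)),D(-42)),toolR(b)))
o,im=snap('scene','s5.png'); cv2.imwrite('pics/s5c.png',cv2.resize(im[150:320,210:430,::-1],None,fx=3.2,fy=3.2))
E
```

```text
time_s: 8.5
position: [0.5466, 0.0906, 0.0855]
tool_rot: [-0.001, 0.736, -1.841]
force: [0.8, 5.4, 2.5]
grip_width: 0.0281
[ 0.32  0.81  1.65 -0.69  1.3   1.  ] [0.782289   5.44712929 2.52927877] [ 0.64359743 -0.16643522 -0.07311329]
-42.157161143289834
88 (array([0., 0., 0.]), array([-0.003,  0.   , -0.002]))
89 (array([ 0.03,  0.11, -0.06]), array([-0.02 ,  0.005, -0.002]))
90 (array([ 0.06,  0.21, -0.12]), array([-0.036,  0.009, -0.002]))
91 (array([ 0.09,  0.32, -0.19]), array([-0.053,  0.014, -0.002]))
92 (array([ 0.12,  0.42, -0.26]), array([-0.07 ,  0.019, -0.002]))
```

View pics/s5c.png

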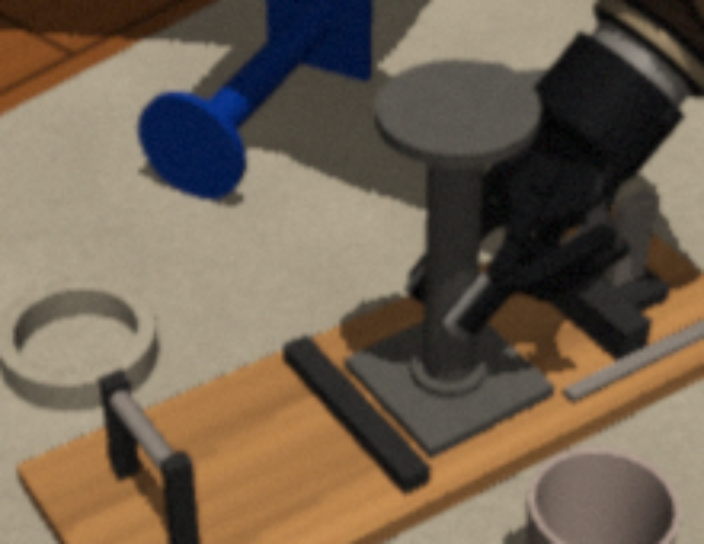

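```bash
python3 -m creep '[[[2,0.03,0.11,-0.06,-0.02,0.005,0],[2,0.06,0.21,-0.12,-0.036,0.009,0],[2,0.07,0.24,-0.16,-0.042,0.011,0],[2,0.07,0.24,-0.18,-0.042,0.011,0],[2,0.07,0.24,-0.2,-0.042,0.011,0],[2,0.07,0.24,-0.2,-0.042,0.011,0],[2,0.07,0.24,-0.2,-0.042,0.011,0],[2,0.07,0.24,-0.2,-0.042,0.011,0]]]' 40;python3 - <<'E'
from h import *
D=np.deg2rad
o=manip.get_obs(); print(o['qpos'].round(2),o['force'],o['ft_torque'])
R0=Ro.from_euler('xyz',o['tool_rot']).as_matrix(); a=np.degrees(np.arctan2(*(Ro.from_euler('z',P[2]).as_matrix().T@R0[:,0])[[2,0]]));print(a)
K,R,t=ext('scene'); snap('scene','s6.png')
m=manip.silhouettes('pedestal','scene'); print([(d['p'],np.argwhere(d['pixels']).mean(0).round(),d['pixels'].sum()) for d in m])
# shaft centreline from colour edge rows: report silhouettes left/right rows
E
```

```text
time_s: 9.6
position: [0.5473, 0.093, 0.084]
tool_rot: [-0.001, 0.693, -1.841]
force: [0.1, 7.2, 8.8]
grip_width: 0.028
[ 0.33  0.83  1.64 -0.71  1.34  1.02] [0.07278189 7.1788926  8.80203261] [ 0.01031146  0.14321419 -0.16635216]
-39.690463472049345
[(0.93, array([230., 352.]), np.int64(3660)), (0.91, array([291.,  99.]), np.int64(3573)), (0.6, array([366., 316.]), np.int64(2291)), (0.56, array([173., 291.]), np.int64(2256))]
```

```bash
python3 -m creep '[[[3.2,0,0,0,0,0,0],[4,0,0,0,0,0,0],[5,0,0,0,0,0,0],[6.5,0,0,0,0,0,0],[8.5,0,0,0,0,0,0],[8.5,0,0,0,0,0,0],[8.5,0,0,0,0,0,0],[8.5,0,0,0,0,0,0]]]' 40
python3 -m creep '[[[8.5,0.4,1.5,1.3,0,0,0],[8.5,0.8,3,2.6,0,0,0],[8.5,1.2,4.5,3.9,0,0,0],[8.5,1.7,6,5.2,0,0,0],[8.5,2.1,7.4,6.4,0,0,0],[8.5,2.5,8.9,7.7,0,0,0],[8.5,2.5,8.9,7.7,0,0,0],[8.5,2.5,8.9,7.7,0,0,0]]]' 40
python3 - <<'E'
from h import *
o,imw=snap('wrist','w7.png'); print(o['qpos'].round(2),o['force'])
for cam in ('scene','top','wrist'):
    snap(cam,cam+'7.png'); K,R,t=ext(cam,o)
    Rz=Ro.from_euler('z',P[2]).as_matrix()
    for n in ('pedestal','jaw_grip','jaw'):
        for d in manip.find_in(n,cam):
            if d['p']>.5:print(cam,n,round(d['p'],2),(Rz.T@(world(d['position'],R,t)-[P[0],P[1],0])).round(4))
# overlays
out=[]
D=np.deg2rad
for cam,(x0,y0,w,h) in {'scene':(260,140,200,170),'top':(195,150,200,140)}.items():
    img=cv2.imread(f'pics/{cam}7.png'); f=600/w if 0 else 400/w
    c=cv2.resize(img[y0:y0+h,x0:x0+w],None,fx=f,fy=f,interpolation=cv2.INTER_CUBIC); K,R,t=ext(cam)
    def L(p,col): cv2.polylines(c,[((proj(H(np.array(p,float)),K,R,t)-[x0,y0]+.5)*f).astype(int)],False,col,1)
    y=.0055; an=np.linspace(0,2*np.pi,40)
    L([[-.003,y-.045,.026],[-.093,y-.045,.026],[-.093,y+.045,.026],[-.003,y+.045,.026],[-.003,y-.045,.026]],(255,0,255))
    L([[-.048+.042*np.cos(q),y+.042*np.sin(q),.218] for q in an],(255,0,255))
    for T,col in((0,(255,255,0)),(.02,(0,255,0)),(.04,(0,255,255))): 
        L([[-.165+T,-.05,.045],[-.165+T,.05,.045]],col); L([[-.21+T,0,.095],[-.21+T,0,.033]],col)
    out.append(c)
cv2.imwrite('pics/o7.png',np.vstack(out)[:600]); print(np.vstack(out).shape)
E
```

```text
time_s: 10.7
position: [0.5472, 0.093, 0.084]
tool_rot: [-0.001, 0.693, -1.841]
force: [-1.0, -0.9, 0.5]
grip_width: 0.0851
time_s: 11.7
position: [0.5719, 0.1815, 0.1605]
tool_rot: [-0.002, 0.692, -1.842]
force: [0.4, -0.7, -0.4]
grip_width: 0.0853
[ 0.44  0.8   1.43 -0.62  1.57  0.93] [ 0.44967407 -0.66779512 -0.38283791]
scene pedestal 0.69 [-0.0372  0.0156  0.1152]
scene pedestal 0.62 [-0.1127 -0.3134  0.0549]
scene pedestal 0.62 [ 0.3784 -0.1613  0.0535]
scene jaw_grip 0.89 [-0.1584  0.0087  0.0472]
scene jaw 0.82 [-0.1562  0.0107  0.0449]
top pedestal 0.62 [-0.0452 -0.2778  0.0544]
top pedestal 0.59 [-0.0413 -0.0049  0.2167]
top pedestal 0.59 [ 0.3616 -0.1623  0.0571]
top jaw_grip 0.6 [-0.1646  0.0003  0.0441]
top jaw 0.89 [-0.1606  0.0043  0.0459]
wrist pedestal 0.9 [ 0.2754 -0.126   0.0496]
wrist pedestal 0.66 [-0.0364 -0.25    0.0455]
wrist pedestal 0.61 [-0.0603  0.0101  0.0672]
wrist jaw_grip 0.84 [-0.1694  0.0065  0.0462]
wrist jaw 0.73 [-0.1707  0.0104  0.0456]
(620, 400, 3)
```

View pics/o7.png

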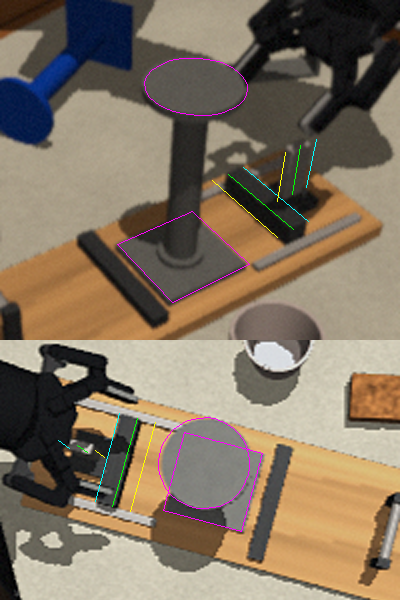

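The pedestal stands upright, and both the flange outline and the foot plate match the model. The jaw face lies near the 0.02 line. I check the fin with an overlay in the wrist view.

```bash
python3 - <<'E'
from h import *
o=manip.get_obs(); K,R,t=ext('wrist',o); im=cv2.imread('pics/wrist7.png')
def box(T,col):
    for z in (.095,.045):
        p=[[-.21+T+sx*.013,sy*.006,z] for sx,sy in((-1,-1),(1,-1),(1,1),(-1,1),(-1,-1))]
        cv2.polylines(im,[proj(H(np.array(p)),K,R,t).round().astype(int)],False,col,1)
    cv2.polylines(im,[proj(H(np.array([[-.165+T,-.05,.045],[-.165+T,.05,.045]])),K,R,t).round().astype(int)],False,col,1)
box(.02,(0,255,0))
cv2.polylines(im,[proj(H(np.array([[-.25,-.075,.018],[-.25,.075,.018],[.2,.075,.018],[.2,-.075,.018],[-.25,-.075,.018]])),K,R,t).round().astype(int)],False,(255,0,255),1)
cv2.imwrite('pics/ow7.png',im)
b=grasp_tcp(np.array([-.19,0,.078]),np.deg2rad(-40))
print(delta(o,b,toolR(np.deg2rad(-40)))); print(delta(o,grasp_tcp(np.array([-.19,0,.078]),np.deg2rad(-40),.09),toolR(np.deg2rad(-40))))
E
```

```text
(array([ 0.72,  4.93, -9.01]), array([ 0.005, -0.002, -0.001]))
(array([ 2.56, 11.57, -3.22]), array([ 0.005, -0.002, -0.001]))
```

View pics/ow7.png

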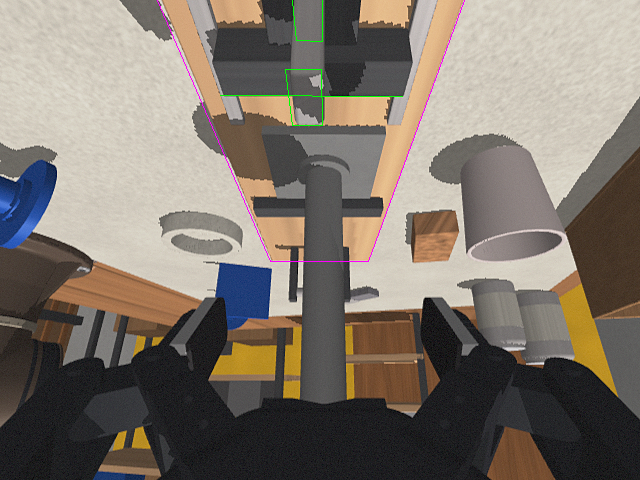

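The green fin and face outlines for travel 0.02 coincide with the real jaw: face edge at row 97, fin top at columns 290–324, rows 70–122. I go to the fin and grip it.

```bash
python3 -m creep '[[[8.5,0.9,4,0,0,0,0],[8.5,1.8,8,-1.5,0,0,0],[8.5,2.6,11.6,-3.2,0,0,0],[8.5,2.2,9.9,-4.7,0,0,0],[8.5,1.7,8.2,-6.2,0,0,0],[8.5,1.2,6.6,-7.6,0,0,0],[8.5,0.8,4.9,-9,0,0,0],[8.5,0.8,4.9,-9,0,0,0]]]' 60
python3 -m creep '[[[5,0,0,0,0,0,0],[3,0,0,0,0,0,0],[2,0,0,0,0,0,0],[0.5,0,0,0,0,0,0],[0.5,0,0,0,0,0,0],[0.5,0,0,0,0,0,0],[0.5,0,0,0,0,0,0],[0.5,0,0,0,0,0,0]]]' 60
python3 - <<'E'
from h import *
o=manip.get_obs(); print(o['qpos'].round(2),o['force'],o['ft_torque'])
Rz=Ro.from_euler('z',P[2]).as_matrix(); R0=Ro.from_euler('xyz',o['tool_rot']).as_matrix()
g=Rz.T@(o['position']-R0[:,0]*.011-[P[0],P[1],0]); print('grasp pt holder',g,'x axis',(Rz[:,0]*100).round(2))
E
```

```text
time_s: 13.35
position: [0.5799, 0.2301, 0.0704]
tool_rot: [-0.003, 0.691, -1.844]
force: [-0.2, 0.8, 1.0]
grip_width: 0.0852
time_s: 14.35
position: [0.5796, 0.2304, 0.0707]
tool_rot: [-0.003, 0.691, -1.844]
force: [-5.1, 3.3, 4.8]
grip_width: 0.0114
[ 0.49  0.95  1.36 -0.59  1.53  1.01] [-5.11822632  3.28238045  4.82369719] [ 0.18887438  0.22166293 -0.47157043]
grasp pt holder [-0.18922056  0.00049391  0.07768442] x axis [-26.77 -96.35  -0.  ]
```

```bash
python3 -m creep '[[[0.5,-0.13,-0.48,0,0,0,0],[0.5,-0.32,-1.16,0,0,0,0],[0.5,-0.51,-1.83,0,0,0,0],[0.5,-0.7,-2.5,0,0,0,0],[0.5,-0.88,-3.18,0,0,0,0],[0.5,-1.07,-3.86,0,0,0,0],[0.5,-1.21,-4.34,0,0,0,0],[0.5,-1.34,-4.82,0,0,0,0]]]' 60
python3 -m creep '[[[0.5,-0.03,-0.1,0,0,0,0],[0.5,-0.05,-0.19,0,0,0,0],[0.5,-0.08,-0.29,0,0,0,0],[0.5,-0.11,-0.39,0,0,0,0],[0.5,-0.13,-0.48,0,0,0,0],[0.5,-0.16,-0.58,0,0,0,0],[0.5,-0.19,-0.67,0,0,0,0],[0.5,-0.21,-0.77,0,0,0,0]]]' 60
python3 - <<'E'
from h import *
o=manip.get_obs(); print(o['qpos'].round(2))
Rz=Ro.from_euler('z',P[2]).as_matrix(); R0=Ro.from_euler('xyz',o['tool_rot']).as_matrix()
g=Rz.T@(o['position']-R0[:,0]*.011-[P[0],P[1],0]); print('grasp',g,'F holder',Rz.T@o['force'])
E
```

```text
time_s: 15.35
position: [0.5663, 0.1822, 0.0706]
tool_rot: [-0.003, 0.692, -1.843]
force: [-1.5, 5.4, 1.9]
grip_width: 0.0113
time_s: 16.35
position: [0.5644, 0.1754, 0.0707]
tool_rot: [-0.002, 0.693, -1.842]
force: [-0.6, 9.7, 2.0]
grip_width: 0.011
[ 0.43  0.9   1.49 -0.63  1.44  1.02]
grasp [-0.13220155  0.0005429   0.07768957] F holder [-9.19770194 -3.20224378  2.0311828 ]
```

```bash
python3 -m creep '[[[0.5,-0.02,-0.07,0,0,0,0],[0.5,-0.04,-0.14,0,0,0,0],[0.5,-0.06,-0.22,0,0,0,0],[0.5,-0.08,-0.29,0,0,0,0],[0.5,-0.1,-0.36,0,0,0,0],[0.5,-0.12,-0.43,0,0,0,0],[0.5,-0.14,-0.5,0,0,0,0],[0.5,-0.16,-0.58,0,0,0,0]]]' 60
python3 -m creep '[[[0.5,-0.01,-0.03,0,0,0,0],[0.5,-0.02,-0.06,0,0,0,0],[0.5,-0.03,-0.09,0,0,0,0],[0.5,-0.03,-0.12,0,0,0,0],[0.5,-0.04,-0.15,0,0,0,0],[0.5,-0.05,-0.18,0,0,0,0],[0.5,-0.05,-0.2,0,0,0,0],[0.5,-0.05,-0.2,0,0,0,0]]]' 60
python3 - <<'E'
from h import *
o,_=snap('wrist'); snap('scene','s9.png'); snap('top','t9.png')
Rz=Ro.from_euler('z',P[2]).as_matrix(); R0=Ro.from_euler('xyz',o['tool_rot']).as_matrix()
g=Rz.T@(o['position']-R0[:,0]*.011-[P[0],P[1],0]); print('grasp',g,'F holder',Rz.T@o['force'])
E
```

```text
time_s: 17.35
position: [0.5631, 0.1705, 0.0707]
tool_rot: [-0.001, 0.695, -1.841]
force: [-0.3, 8.7, 2.7]
grip_width: 0.0113
time_s: 18.35
position: [0.563, 0.1702, 0.0706]
tool_rot: [0.0, 0.698, -1.839]
force: [1.1, 16.9, 2.6]
grip_width: 0.0112
grasp [-0.12677883  0.00056032  0.07766097] F holder [-16.57624352  -3.44939182   2.57055001]
```

The force has jumped to 17 N and the motion has stalled, so the plate is against the fence. One small extra push, then release and retreat.

```bash
python3 -m creep '[[[0.5,-0.03,-0.1,0,0,0,0],[0.5,-0.05,-0.2,0,0,0,0],[0.5,-0.08,-0.3,0,0,0,0],[0.5,-0.08,-0.3,0,0,0,0],[0.5,-0.08,-0.3,0,0,0,0],[0.5,-0.08,-0.3,0,0,0,0],[0.5,0,0,0,0,0,0],[0.5,0,0,0,0,0,0]]]' 60
python3 -m creep '[[[2,0,0,0,0,0,0],[3,0,0,0,0,0,0],[5,0,0,0,0,0,0],[7,0,0,0,0,0,0],[8.5,0,0,0,0,0,0],[8.5,0,0,0,0,0,0],[8.5,0,0,0,0,0,0],[8.5,0,0,0,0,0,0]]]' 40
python3 -m creep '[[[8.5,0.4,1.5,1.3,0,0,0],[8.5,0.8,3,2.6,0,0,0],[8.5,1.2,4.5,3.9,0,0,0],[8.5,1.7,6,5.2,0,0,0],[8.5,2.1,7.4,6.4,0,0,0],[8.5,2.5,8.9,7.7,0,0,0],[8.5,2.9,10.5,9,0,0,0],[8.5,2.9,10.5,9,0,0,0]]]' 40
python3 - <<'E'
from h import *
D=np.deg2rad; out=[]
for cam,(x0,y0,w,h) in {'scene':(200,150,240,200),'top':(205,130,240,200)}.items():
    o,im=snap(cam,cam+'10.png'); img=cv2.imread(f'pics/{cam}10.png'); f=400/w*.9
    c=cv2.resize(img[y0:y0+h,x0:x0+w],None,fx=f,fy=f,interpolation=cv2.INTER_CUBIC); K,R,t=ext(cam)
    def L(p,col): cv2.polylines(c,[((proj(H(np.array(p,float)),K,R,t)-[x0,y0]+.5)*f).astype(int)],False,col,1)
    y=.006; an=np.linspace(0,2*np.pi,40)
    L([[.01,y-.045,.026],[-.08,y-.045,.026],[-.08,y+.045,.026],[.01,y+.045,.026],[.01,y-.045,.026]],(255,0,255))
    L([[-.035+.042*np.cos(q),y+.042*np.sin(q),.218] for q in an],(255,0,255))
    L([[-.08,-.05,.045],[-.08,.05,.045]],(0,255,0))
    out.append(c)
    for n in('tape_roll','sanding_block','mixing_cup'):
        print(cam,n,[(round(d['p'],2),world(d['position'],R,t).round(3)) for d in manip.find_in(n,cam)[:1]])
cv2.imwrite('pics/o10.png',np.vstack(out)); print(np.vstack(out).shape,o['force'])
E
```

```text
time_s: 19.5
position: [0.563, 0.1703, 0.0706]
tool_rot: [0.0, 0.698, -1.839]
force: [-0.8, 3.9, 1.7]
grip_width: 0.0111
time_s: 20.5
position: [0.563, 0.1703, 0.0706]
tool_rot: [0.0, 0.698, -1.839]
force: [-0.3, -0.4, -0.2]
grip_width: 0.0853
time_s: 21.5
position: [0.5922, 0.2761, 0.1611]
tool_rot: [0.002, 0.699, -1.837]
force: [0.3, -1.3, -0.1]
grip_width: 0.0852
scene tape_roll [(0.8, array([ 0.348, -0.023,  0.025]))]
scene sanding_block [(0.79, array([ 0.646, -0.111,  0.034]))]
scene mixing_cup [(0.77, array([0.696, 0.025, 0.052]))]
top tape_roll [(0.44, array([0.535, 0.086, 0.219]))]
top sanding_block [(0.72, array([ 0.641, -0.106,  0.031]))]
top mixing_cup [(0.88, array([0.71 , 0.029, 0.032]))]
(600, 360, 3) [1.28895896 1.11372608 0.27957618]
```

View pics/o10.png

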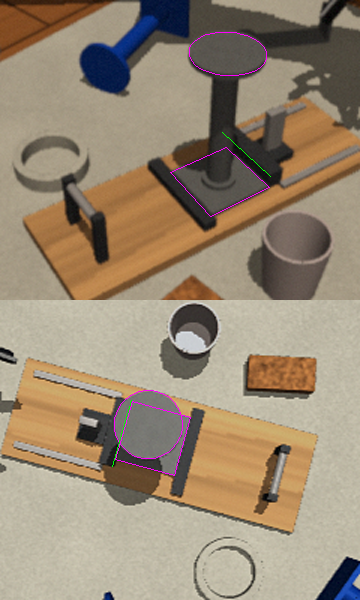

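The view shows the plate between fence and jaw, with the outlines for the home position coinciding. The gripper is clear and the bystanders have not moved, so I hand in.

```bash
python3 -c "
from bench import manip
print(manip.get_obs()['qvel'].round(4)); print(manip.close_job())"
```

```text
[ 0.0024  0.0003 -0.0035 -0.0004  0.0019 -0.0019]
the job is handed in; nothing more can be done
None
```

The pedestal is standing upright on its foot plate, held between jaw and fence, and the job is handed in. No verdict is reported on hand-in.

**What I did:** I gripped the grey pedestal at mid-shaft and tipped it up over its heel by about 76°. I set it down on its foot and let go. I then gripped the jaw fin and slid the jaw about 62 mm, until the push stalled at about 17 N against the fence. Last I let go and drew the arm back. The clock stood at about 22 s of the 48 s allowed.

**Last checks:**
- **Pedestal:** the outlines drawn for "upright, heel against the fence, about 6 mm to the holder's +y side" matched the scene and top pictures.
- **Jaw:** I did not read its travel directly. It should be near 0.085 m, from a start of about 0.02 m by eye plus the 62 mm slide.
- **Contact:** the gripper was open and clear, with force readings around 1–2 N, which is noise level.
- **Sanding block and cup:** both were found within about 1 cm of where they started, in both cameras where there was a start reading. The block was first found only in the top picture.
- **Tape roll:** the scene camera put it 19 mm from its first scene reading, but within 6 mm of its first reading from the top camera. The last top-camera report was a low-confidence false hit on the pedestal flange. The roll looks untouched in the picture, and the arm did not come near it.

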